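Find the release notch of the soldering-tip box by touch and press its catch

TASK

Open the blue soldering-tip box by its hidden catch: put a fingertip lightly on the yellow mark of the grey front rim, keep touching and slide along the rim until the tip comes to the notch, then press the catch inside the notch fully down so that the lid pops up, and move clear. Be gentle, lift nothing, and leave the solder spool, flux jar and screwdriver where they are.

Things in the scene. Friction and masses are not known exactly. Their poses are not given: they have to be found in the camera images.
- tipbox: Blue soldering-tip box screwed to the bench, 160 mm (its x) by 280 mm (its y); origin at the centre of its underside on the bench, z up, -x is its front (towards the robot). Along the whole front edge runs a grey rim, 22 mm thick in x (centred at x = -69 mm), its flat top 70 mm above the bench. Behind the rim: a blue ledge 36 mm wide, 45 mm above the bench, then the lid.
- mark (a point): Centre, on the rim's top face (70 mm above the bench), of the 40 mm long yellow start mark near the rim's +y end: tipbox x = -69, y = +110 mm (the mark spans y = 90 to 130 mm). The rim runs from here along the tipbox's -y direction.
- rim_end (a point): Far (-y) end of the rim, on its top face: tipbox x = -69, y = -140 mm. The line from mark to here is the middle line of the rim's top.
- catch (a joint): Travel of the catch inside the notch: 0 up, 0.006 m fully down (its top is then 16 mm below the rim top). It takes about 5 to 8 N to push down and stays down where it is left.
- lid (a joint): Angle of the lid (clear, 3 mm thick, top 48 mm above the bench, front edge at tipbox x = -22 mm, hinged at x = +80 mm): 0 shut, 0.30 rad popped up. It follows the catch, 0.05 rad per mm of press. Popped up, its front edge stands about 78 mm above the bench and 35 mm or more behind the rim.
- spool: Loose aluminium-coloured solder spool standing on its flange, diameter 52, 36 mm tall; origin at the centre of its underside. Bystander.
- flux: Loose small flux jar with red cap, diameter 42, 48 mm tall; origin at the centre of its underside. Bystander.
- driver: Loose screwdriver with yellow handle lying on the bench in front of the box, 150 mm long along its x (handle to -x); origin at mid length, on the bench. Bystander.
- rim_mid (a point): Middle of the rim's top face if it were unbroken (tipbox x = -69, y = 0, z = 70 mm). The rim's only gap is the notch, 38 mm long in y, open to front and back; its centre lies anywhere within 35 mm of this point along y, new every time. The rest of the rim is level. The dark catch fills the notch's floor, its flat top (21 mm wide) 10 mm below the rim top.

How it is judged:
By the outcome, as a careful person would: the job done as asked, in the order asked, and still so for the second after the job is handed in, with the robot touching nothing.
It also fails if it takes over 50 s, if anything falls off the work surface, if the arm or the gripper's body presses on something with over 40 N, if the wrist force passes 120 N, or if a joint passes its speed limit or range.

ROBOT

A 6-joint arm with a two-finger parallel gripper is mounted at the origin on the work surface. World frame = base frame: x ahead of the robot, y to its left, z up, the work surface at z = 0. Lengths are in m, angles in rad, forces in N, time in s.
With the tool pointing down it reaches from about 0.35 to 0.85 m from the base axis. Payload 8.1 kg.
Tool frame: the origin (TCP) lies on the centre line of the jaws, within the pads' length; the fingertips stand 8 mm ahead of it and the grasp point (between the pads) lies 11 mm behind it; z points along the fingers, y is the line along which they close (so a half turn about z gives the same grasp; the last joint's range is limited). The gripper opens to 85 mm and grips with 20 to 120 N. Pads are 22 mm wide; open, the fingers measure 114 mm over their backs; the gripper's body (76 mm by 85 mm) begins 54 mm behind the grasp point. The pads swing forward as they close: fully open they stand 13 mm farther back than shut.
Start: joints at [-1.412, 0.13, 1.488, -0, 1.523, -0.085], TCP at [0.145, -0.582, 0.239] pointing down, gripper open.
Joint ranges: [-2.96, 2.96], [-0.89, 2.26], [0.02, 2.5], [-1.34, 4.48], [0, 2.73], [-2.66, 2.66]. Speed limits (rad/s): [2.39, 2.39, 2.79, 3.14, 3.14, 3.14].

INTERFACE

Orientations are given as a 3x3 rotation matrix whose columns are the frame's x, y, z axes.
In Python, from cell import bot gives the robot as it stands.
- The arm moves only by the tool arm_command, never from a script. Its argument "moves" is a list of rows, each a list of 7 numbers: the turn, a rotation vector about the tool's x, y, z in degrees, then the shift along the tool's x, y, z in mm, then the closure, from 0 (fully open) to 1 (shut). A call has exactly 8 rows; each row shifts and turns the commanded pose from where the row before left it, along the tool's axes as they then stand; what a row does not reach is not made up. A row lasts 1/8 s, in which the tool goes at most 62.5 mm and 10.7 degrees, less where a joint would pass 70% of its speed; a pose out of reach is approached as far as the arm can. A call is refused whole if a number of a shift passes 62.5 or a number of a turn 10.7, either way. A call with a gripper value outside its range is refused whole. The fingers move at their own pace and stop on an object; "squeeze" is the grip in N (left out, the last holds). Time passes only in rows, so rows that do not move let the fingers close, or fill a call up. It gives the time, the measured TCP pose, the force and the opening at its end, in the units of the state.
- bot.sense(): the state, without advancing time (a new reading comes with each control period).
- bot.camera(name): name is "scene" or "top" or "wrist"; returns (picture, depth): 400x640x3 uint8, red, green, blue; 400x640 float32, m along the optical axis (not along the pixel's ray), 0 where there is no reading.
- bot.camera_model(name): a dict with "fx", "fy", "cx", "cy" (pixels), "world_to_cam" (4x4, takes a point from world to camera coordinates). Camera axes: x right, y down, z forward; pixel columns grow to the right and rows downward; lengths in m; the calibration is good to about 2 mm. A picture is of the moment at which its call begins: read the wrist's pose just before it. camera_model takes no time and is no camera call; for the wrist camera it gives the pose at the moment of the call.
- bot.finish_job(): hands the job in, once; it reports no verdict.
The state is a dict: "clock": time; "joint_positions": joint angles; "qvel": joint speeds; "joint_efforts": joint torques, N m; "ee_pos": TCP position; "ee_rot": TCP orientation; "contact_force": force on the tool from outside, world axes, zero at the start; "moment": the same for the moment, N m; "finger_gap": finger opening in m.
Only numpy, scipy, OpenCV 4.12 (cv2) and the standard library are available. Lean on these libraries where they do the work, as an engineer would, in place of code of your own. Each camera call takes 0.05 s, during which the arm holds its last target. There are 200 camera calls.

## Working session

There is one attempt and no reset: what is moved stays moved. The work goes in short steps, Python scripts to look and compute and a tool call to move; the robot and the scene stay as the last step left them, time stands still between calls to the robot, and variables do not carry over. Pictures are saved under pics/ and viewed, on a budget of 10 in all, crops included, one or two more only if the job needs it, and the job is handed in when it is done.

Besides the shell and the picture viewer there is one more tool, called after "Request:" as name(argument=value, ...), one argument or row to a line, values as JSON. arm_command: Moves the arm, as the interface text tells. Its arguments: {"type":"object","properties":{"moves":{"type":"array"},"squeeze":{"type":"number"}},"required":["moves"]}

```bash
ls; mkdir -p pics
cat > h.py <<'E'
import numpy as np, cv2
from cell import bot
def snap(n):
    p,d=bot.camera(n); m=bot.camera_model(n); return p,d,m
def w(m,d,u,v,r=1):
    z=d[v-r:v+r+1,u-r:u+r+1]; z=np.median(z[z>0]) if (z>0).any() else 0
    c=np.array([(u-m['cx'])*z/m['fx'],(v-m['cy'])*z/m['fy'],z,1])
    return (np.linalg.inv(m['world_to_cam'])@c)[:3]
def save(n,p): cv2.imwrite('pics/'+n,cv2.cvtColor(p,cv2.COLOR_RGB2BGR))
E
python3 - <<'E'
from h import *
for n in('top','scene'):
    p,d,m=snap(n); save(n+'1.png',p); np.savez(n+'1.npz',p=p,d=d,**m)
s=bot.sense(); print(s['clock'],s['contact_force'],s['ee_rot'],s['finger_gap'])
E
```

```text
pics
0.1 [-0.52014982 -0.07743014 -0.63956942] [[ 9.70435722e-01  2.41359579e-01 -2.52024893e-04]
 [ 2.41359666e-01 -9.70434374e-01  1.62408467e-03]
 [ 1.47414774e-04 -1.63689842e-03 -9.99998649e-01]] 0.0856735850368445
```

View pics/top1.png

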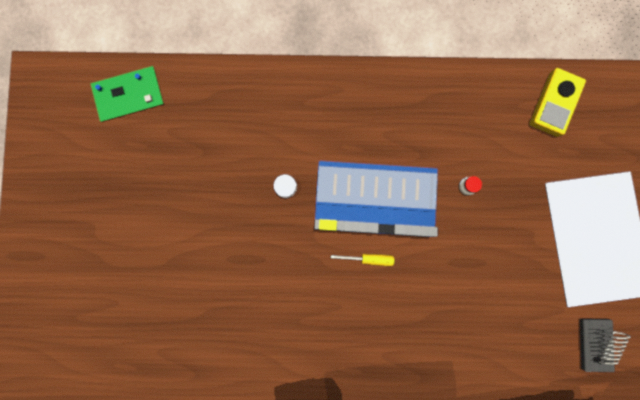

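View pics/scene1.png

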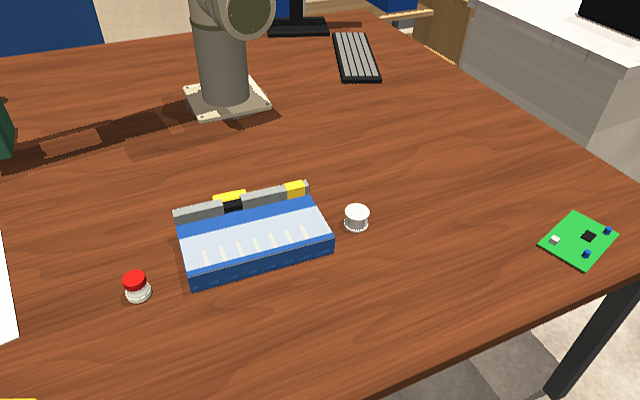

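The top view shows the mark at (327,225), the notch at (386,229), the rim's far end at (437,231), the spool at (285,186), the flux jar at (472,185) and the driver at (331–394,259). The scene view agrees with it.

Run:
```python
from h import *
for n,pts in(('top',[(327,225),(350,227),(365,228),(386,229),(410,230),(430,231),(340,259),(380,260),(285,186),(472,185)]),('scene',[(295,189),(265,196),(200,213),(232,206)])):
    z=np.load(n+'1.npz'); print(n,z['fx'])
    for u,v in pts: print(u,v,w(z,z['d'],u,v,0).round(4))
z=np.load('top1.npz');p=z['p'][205:245,300:450]
save('crop.png',cv2.resize(p,None,fx=5,fy=5,interpolation=cv2.INTER_CUBIC))
# rim pts fit by height
d=z['d'];v,u=np.mgrid[215:240,310:442];zz=d[215:240,310:442]
c=np.stack([(u-z['cx'])*zz/z['fx'],(v-z['cy'])*zz/z['fy'],zz,0*zz+1],-1)
W=(c@np.linalg.inv(z['world_to_cam']).T)[...,:3]
M=abs(W[...,2]-.07)<.005;Q=W[M];print(M.sum(),Q[:,2].mean())
hsv=cv2.cvtColor(z['p'][215:240,310:442],cv2.COLOR_RGB2HSV)
Y=M&(hsv[...,1]>150)&(abs(hsv[...,0].astype(int)-30)<8);print('yellow',W[Y].mean(0),W[Y].min(0),W[Y].max(0))
r=cv2.minAreaRect((Q[:,:2]*1000).astype(np.float32));print(r,cv2.boxPoints(r))
```

```text
top 460.4355288224665
327 225 [ 0.5384 -0.0011  0.0692]
350 227 [ 0.5346 -0.0532  0.0744]
365 228 [ 0.533  -0.0879  0.0686]
386 229 [ 0.5316 -0.137   0.0602]
410 230 [ 0.53   -0.1906  0.0682]
430 231 [ 0.5284 -0.236   0.0688]
340 259 [ 0.4587 -0.0352 -0.0019]
380 260 [ 0.459  -0.1283  0.0246]
285 186 [0.6299 0.0988 0.0385]
472 185 [ 0.6381 -0.3405  0.0468]
scene 456.46908108308526
295 189 [ 0.5534 -0.0037  0.0693]
265 196 [ 0.5481 -0.0675  0.0674]
200 213 [ 0.5423 -0.1998  0.0634]
232 206 [ 0.5437 -0.1361  0.0606]
1020 0.07010226257881666
yellow [ 0.53889959 -0.00179552  0.07048872] [ 0.52911633 -0.01941665  0.06528641] [0.54969788 0.01706711 0.07446176]
((534.1045532226562, -110.92333984375), (279.0114440917969, 22.63947296142578), 87.05555725097656) [[ 515.63367  -249.66342 ]
 [ 538.2433   -250.82635 ]
 [ 552.57544    27.816742]
 [ 529.9658     28.979675]]
```

View pics/crop.png

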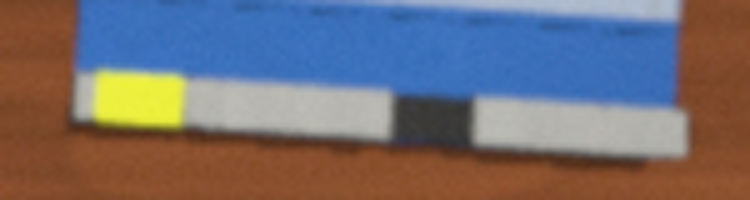

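Request:
arm_command(
  moves=[
    [0,0,0,45,-40,0,1],
    [0,0,0,45,-40,0,1],
    [0,0,0,45,-40,0,1],
    [0,0,0,45,-40,0,1],
    [0,0,0,45,-40,0,1],
    [0,0,0,45,-40,0,1],
    [0,0,0,45,-40,0,1],
    [0,0,0,45,-40,0,1],
  ],
  squeeze=20,
)

```text
clock: 1.1
ee_pos: [0.4176, -0.183, 0.2391]
ee_rot: [[0.97, 0.241, 0.0], [0.241, -0.97, -0.0], [0.0, 0.0, -1.0]]
contact_force: [0.1, -0.3, 1.4]
finger_gap: -0.0001
```

Request:
arm_command(
  moves=[
    [0,0,-9.1,21.6,-16.8,10,1],
    [0,0,-9.1,24.1,-13.1,10,1],
    [0,0,-9.1,25.8,-9.2,10,1],
    [0,0,-9.1,27,-5,10,1],
    [0,0,-9.1,27.4,-0.6,10,1],
    [0,0,-9.1,27.1,3.7,10,1],
    [0,0,-9.1,26.2,7.9,10,1],
    [0,0,-9.1,24.6,12,10,1],
  ],
)

```text
clock: 2.1
ee_pos: [0.5529, -0.012, 0.1584]
ee_rot: [[0.051, 0.999, -0.001], [0.999, -0.051, 0.0], [0.0, -0.001, -1.0]]
contact_force: [-0.3, -1.0, 0.0]
finger_gap: -0.0
```

Run:
```python
from h import *
p,d,m=snap('wrist'); p,d,m=snap('wrist');save('wr1.png',p); np.savez('wr1.npz',p=p,d=d,**m)
s=bot.sense(); print(s['clock'],s['ee_pos'],s['contact_force'])
v,u=np.mgrid[0:400,0:640]
c=np.stack([(u-m['cx'])*d/m['fx'],(v-m['cy'])*d/m['fy'],d,0*d+1],-1)
W=(c@np.linalg.inv(m['world_to_cam']).T)[...,:3]
M=(abs(W[...,2]-.07)<.006)&(d>0)&(abs(W[...,0]-.535)<.04);Q=W[M];print(len(Q),Q.mean(0))
hsv=cv2.cvtColor(p,cv2.COLOR_RGB2HSV)
Y=M&(hsv[...,1]>150)&(abs(hsv[...,0].astype(int)-30)<8)
if Y.any():print('yellow',W[Y].mean(0),W[Y].min(0),W[Y].max(0))
r=cv2.minAreaRect((Q[:,:2]*1000).astype(np.float32));print(r,cv2.boxPoints(r))
```

```text
2.2 [ 0.55255717 -0.01081663  0.15737806] [ 0.46477458  0.59764058 -1.01547342]
2848 [ 0.54041481 -0.00333682  0.07096068]
yellow [ 0.54070433 -0.00117553  0.07124035] [ 0.52881074 -0.02147182  0.06891563] [0.55238931 0.01833513 0.07398312]
((538.02880859375, -43.27716827392578), (144.3552703857422, 22.54374122619629), 86.32705688476562) [[ 522.1563   -114.58446 ]
 [ 544.65375  -116.02864 ]
 [ 553.9013     28.03012 ]
 [ 531.4039     29.474304]]
```

View pics/wr1.png

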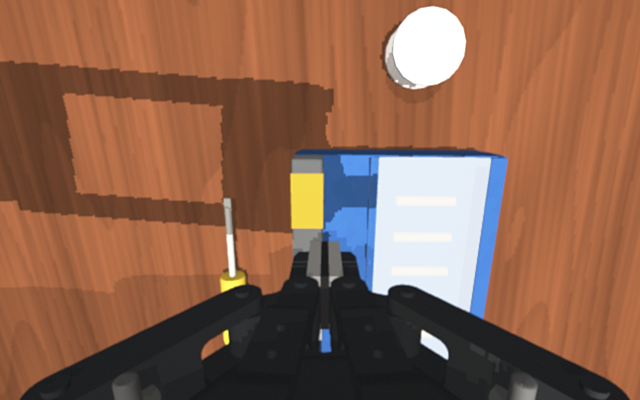

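The wrist view shows the mark at (307,200) and the driver at the lower left, clear. It puts the mark at (0.540, −0.0015), which agrees with the top view. I'm going above it.

Request:
arm_command(
  moves=[
    [0,0,0,4.3,-6.5,15,1],
    [0,0,0,4.3,-6.5,15,1],
    [0,0,0,0,0,15,1],
    [0,0,0,0,0,12,1],
    [0,0,0,0,0,8,1],
    [0,0,0,0,0,4,1],
    [0,0,0,0,0,0,1],
    [0,0,0,0,0,0,1],
  ],
)

```text
clock: 3.2
ee_pos: [0.5407, -0.0035, 0.0908]
ee_rot: [[0.056, 0.998, 0.001], [0.998, -0.056, -0.0], [-0.0, 0.001, -1.0]]
contact_force: [0.2, 0.1, 0.7]
finger_gap: -0.0001
```

Request:
arm_command(
  moves=[
    [0,0,0,2,0,4,1],
    [0,0,0,0,0,3,1],
    [0,0,0,0,0,2,1],
    [0,0,0,0,0,1,1],
    [0,0,0,0,0,0.5,1],
    [0,0,0,0,0,0.5,1],
    [0,0,0,0,0,0,1],
    [0,0,0,0,0,0,1],
  ],
)

```text
clock: 4.2
ee_pos: [0.5404, -0.0015, 0.0794]
ee_rot: [[0.056, 0.998, 0.0], [0.998, -0.056, -0.0], [-0.0, 0.0, -1.0]]
contact_force: [0.3, -0.3, -0.2]
finger_gap: 0.0
```

Request:
arm_command(
  moves=[
    [0,0,0,0,0,0.3,1],
    [0,0,0,0,0,0.3,1],
    [0,0,0,0,0,0.3,1],
    [0,0,0,0,0,0.3,1],
    [0,0,0,0,0,0.3,1],
    [0,0,0,0,0,0,1],
    [0,0,0,0,0,0,1],
    [0,0,0,0,0,0,1],
  ],
)

```text
clock: 5.2
ee_pos: [0.5403, -0.0015, 0.0781]
ee_rot: [[0.056, 0.998, 0.0], [0.998, -0.056, -0.0], [-0.0, 0.0, -1.0]]
contact_force: [-1.7, -0.9, 5.9]
finger_gap: -0.0002
```

Request:
arm_command(
  moves=[
    [0,0,0,-1,0,0,1],
    [0,0,0,-2,0,0,1],
    [0,0,0,-2,0,0,1],
    [0,0,0,-2,0,0,1],
    [0,0,0,-2,0,0,1],
    [0,0,0,-2,0,0,1],
    [0,0,0,-2,0,0,1],
    [0,0,0,-2,0,0,1],
  ],
)

```text
clock: 6.2
ee_pos: [0.5398, -0.0165, 0.0781]
ee_rot: [[0.056, 0.998, 0.001], [0.998, -0.056, 0.0], [0.0, 0.001, -1.0]]
contact_force: [0.3, 4.3, 5.1]
finger_gap: 0.0004
```

Request:
arm_command(
  moves=[
    [0,0,0,-3,0,0,1],
    [0,0,0,-3,0,0,1],
    [0,0,0,-3,0,0,1],
    [0,0,0,-3,0,0,1],
    [0,0,0,-3,0,0,1],
    [0,0,0,-3,0,0,1],
    [0,0,0,-3,0,0,1],
    [0,0,0,-3,0,0,1],
  ],
)

```text
clock: 7.2
ee_pos: [0.5383, -0.0404, 0.078]
ee_rot: [[0.056, 0.998, 0.0], [0.998, -0.056, 0.0], [0.0, 0.0, -1.0]]
contact_force: [1.2, 4.0, 4.4]
finger_gap: -0.0001
```

Request:
arm_command(
  moves=[
    [0,0,0,-3,0,0.05,1],
    [0,0,0,-3,0,0,1],
    [0,0,0,-3,0,0,1],
    [0,0,0,-3,0,0,1],
    [0,0,0,-3,0,0,1],
    [0,0,0,-3,0,0,1],
    [0,0,0,-3,0,0,1],
    [0,0,0,-3,0,0,1],
  ],
)

```text
clock: 8.2
ee_pos: [0.5369, -0.0645, 0.0778]
ee_rot: [[0.056, 0.998, 0.0], [0.998, -0.056, 0.0], [0.0, 0.0, -1.0]]
contact_force: [0.5, 4.3, 4.0]
finger_gap: -0.0002
```

Request:
arm_command(
  moves=[
    [0,0,0,-3,0,0.1,1],
    [0,0,0,-3,0,0,1],
    [0,0,0,-3,0,0,1],
    [0,0,0,-3,0,0,1],
    [0,0,0,-3,0,0,1],
    [0,0,0,-3,0,0,1],
    [0,0,0,-3,0,0,1],
    [0,0,0,-3,0,0,1],
  ],
)

```text
clock: 9.2
ee_pos: [0.5356, -0.0883, 0.0779]
ee_rot: [[0.056, 0.998, 0.0], [0.998, -0.056, 0.0], [0.0, 0.0, -1.0]]
contact_force: [1.2, 4.3, 5.4]
finger_gap: -0.0001
```

Request:
arm_command(
  moves=[
    [0,0,0,-3,0,0,1],
    [0,0,0,-3,0,0,1],
    [0,0,0,-3,0,0,1],
    [0,0,0,-3,0,0,1],
    [0,0,0,-3,0,0,1],
    [0,0,0,-3,0,0,1],
    [0,0,0,-3,0,0,1],
    [0,0,0,-3,0,0,1],
  ],
)

```text
clock: 10.2
ee_pos: [0.5342, -0.1123, 0.0778]
ee_rot: [[0.056, 0.998, 0.0], [0.998, -0.056, 0.0], [0.0, 0.0, -1.0]]
contact_force: [0.0, 3.6, 5.6]
finger_gap: -0.0
```

Request:
arm_command(
  moves=[
    [0,0,0,-2,0,0,1],
    [0,0,0,-2,0,0,1],
    [0,0,0,-2,0,0,1],
    [0,0,0,-2,0,0,1],
    [0,0,0,-2,0,0,1],
    [0,0,0,-1,0,0,1],
    [0,0,0,-1,0,0,1],
    [0,0,0,-1,0,0,1],
  ],
)

```text
clock: 11.2
ee_pos: [0.5326, -0.1257, 0.0769]
ee_rot: [[0.056, 0.998, -0.001], [0.998, -0.056, -0.0], [-0.0, -0.001, -1.0]]
contact_force: [-0.7, 0.6, 0.3]
finger_gap: 0.0002
```

The force fell to zero at y ≈ −0.126, so the tip has reached the notch. I'm centring on it at y ≈ −0.137.

Request:
arm_command(
  moves=[
    [0,0,0,-2,0,0,1],
    [0,0,0,-2,0,0,1],
    [0,0,0,-2,0,0,1],
    [0,0,0,-2,0,0,1],
    [0,0,0,-2,0,0,1],
    [0,0,0,-1,0,0,1],
    [0,0,0,0,0,0,1],
    [0,0,0,0,0,0,1],
  ],
)

```text
clock: 12.2
ee_pos: [0.5327, -0.1362, 0.0776]
ee_rot: [[0.056, 0.998, 0.0], [0.998, -0.056, 0.0], [0.0, -0.0, -1.0]]
contact_force: [-0.8, 0.5, -0.3]
finger_gap: 0.0001
```

Run:
```python
from h import *
p,d,m=snap('scene'); save('sc2.png',cv2.resize(p[150:300,150:350],None,fx=4,fy=4,interpolation=cv2.INTER_CUBIC))
s=bot.sense(); print(s['clock'],s['ee_pos'],s['contact_force'])
```

```text
12.25 [ 0.53271504 -0.13620033  0.0776343 ] [-0.69671516  0.00318236 -0.32602219]
```

View pics/sc2.png

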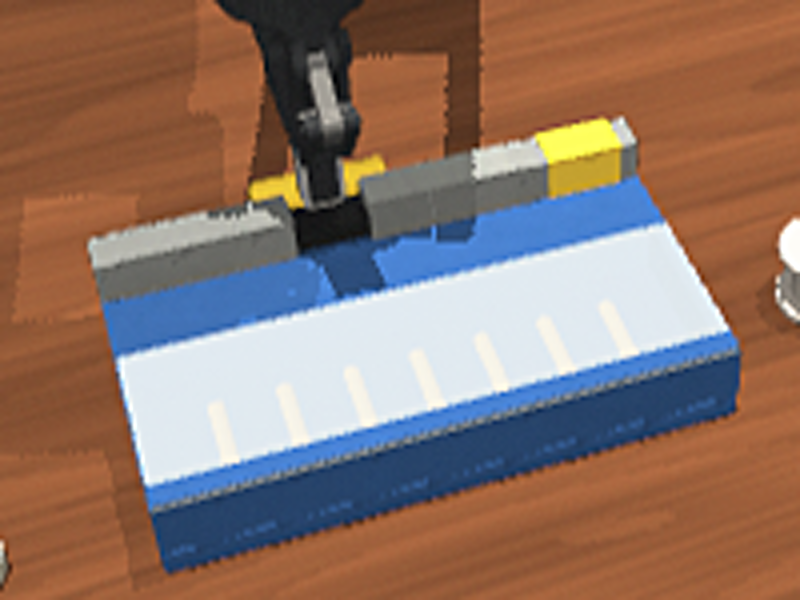

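The tip (303–342) hangs centred in the notch (295–370). Pressing down now.

Request:
arm_command(
  moves=[
    [0,0,0,0,0,3,1],
    [0,0,0,0,0,3,1],
    [0,0,0,0,0,2,1],
    [0,0,0,0,0,1,1],
    [0,0,0,0,0,1,1],
    [0,0,0,0,0,1,1],
    [0,0,0,0,0,1,1],
    [0,0,0,0,0,1,1],
  ],
)

```text
clock: 13.25
ee_pos: [0.5327, -0.1363, 0.0647]
ee_rot: [[0.056, 0.998, 0.0], [0.998, -0.056, -0.0], [-0.0, 0.0, -1.0]]
contact_force: [-2.3, 1.1, 4.4]
finger_gap: 0.0002
```

Request:
arm_command(
  moves=[
    [0,0,0,0,0,0.5,1],
    [0,0,0,0,0,0.5,1],
    [0,0,0,0,0,0.5,1],
    [0,0,0,0,0,0.5,1],
    [0,0,0,0,0,0.3,1],
    [0,0,0,0,0,0.3,1],
    [0,0,0,0,0,0,1],
    [0,0,0,0,0,0,1],
  ],
)

```text
clock: 14.25
ee_pos: [0.5327, -0.1363, 0.062]
ee_rot: [[0.056, 0.998, -0.0], [0.998, -0.056, 0.0], [0.0, -0.0, -1.0]]
contact_force: [-3.2, 1.4, 4.9]
finger_gap: -0.0003
```

Request:
arm_command(
  moves=[
    [0,0,0,0,0,0.2,1],
    [0,0,0,0,0,0.2,1],
    [0,0,0,0,0,0.1,1],
    [0,0,0,0,0,0,1],
    [0,0,0,0,0,0,1],
    [0,0,0,0,0,0,1],
    [0,0,0,0,0,0,1],
    [0,0,0,0,0,0,1],
  ],
)

```text
clock: 15.25
ee_pos: [0.5328, -0.1363, 0.062]
ee_rot: [[0.056, 0.998, 0.0], [0.998, -0.056, -0.0], [-0.0, 0.0, -1.0]]
contact_force: [-4.7, 1.3, 9.6]
finger_gap: 0.0004
```

Request:
arm_command(
  moves=[
    [0,0,0,0,0,0.2,1],
    [0,0,0,0,0,0.2,1],
    [0,0,0,0,0,0,1],
    [0,0,0,0,0,0,1],
    [0,0,0,0,0,0,1],
    [0,0,0,0,0,0,1],
    [0,0,0,0,0,0,1],
    [0,0,0,0,0,0,1],
  ],
)

```text
clock: 16.25
ee_pos: [0.5328, -0.1363, 0.062]
ee_rot: [[0.056, 0.998, 0.0], [0.998, -0.056, -0.0], [-0.0, 0.0, -1.0]]
contact_force: [-6.1, 1.7, 11.4]
finger_gap: -0.0002
```

The catch is on its stop: z stays at 0.062 while the force climbs to 11 N. Lifting straight up now.

Request:
arm_command(
  moves=[
    [0,0,0,0,0,-1,1],
    [0,0,0,0,0,-3,1],
    [0,0,0,0,0,-6,1],
    [0,0,0,0,0,-10,1],
    [0,0,0,0,0,-20,1],
    [0,0,0,0,0,-30,1],
    [0,0,0,0,0,-30,1],
    [0,0,0,0,0,-30,1],
  ],
)

```text
clock: 17.25
ee_pos: [0.5328, -0.1363, 0.1929]
ee_rot: [[0.056, 0.998, 0.001], [0.998, -0.056, -0.0], [-0.0, 0.001, -1.0]]
contact_force: [0.2, -1.0, -0.3]
finger_gap: -0.0
```

Request:
arm_command(
  moves=[
    [0,0,0,0,-20,-10,1],
    [0,0,0,0,-20,0,1],
    [0,0,0,0,-20,0,1],
    [0,0,0,0,-20,0,1],
    [0,0,0,0,-10,0,1],
    [0,0,0,0,0,0,1],
    [0,0,0,0,0,0,1],
    [0,0,0,0,0,0,1],
  ],
)

```text
clock: 18.25
ee_pos: [0.4433, -0.1312, 0.2012]
ee_rot: [[0.056, 0.998, 0.0], [0.998, -0.056, 0.0], [0.0, 0.0, -1.0]]
contact_force: [-0.8, -0.3, -0.7]
finger_gap: -0.0002
```

Run:
```python
from h import *
p,d,m=snap('scene'); save('sc3.png',p)
s=bot.sense(); print(s['clock'],s['ee_pos'],s['contact_force'])
z=np.load('scene1.npz')
for u,v in[(345-0,217),(357,210),(135,281)]: print(w(z,z['d'],u,v).round(4),w(m,d,u,v).round(4))
D=np.load('top1.npz'); P,T,m=snap('top')
for u,v in [(378,204),(285,186),(472,185),(380,260),(350,258),(378,200),(386,229)]: print(u,v,w(D,D['d'],u,v).round(4),w(m,T,u,v).round(4))
```

```text
18.3 [ 0.44322234 -0.13119797  0.2011041 ] [-0.79121557  0.04461202  0.56700169]
[ 0.6046  0.0911 -0.0008] [ 6.052e-01  9.070e-02 -2.000e-04]
[0.6289 0.1042 0.035 ] [0.6292 0.104  0.0353]
[ 0.6509 -0.3401  0.0477] [ 0.6507 -0.3401  0.0475]
378 204 [ 0.5898 -0.12    0.0483] [ 0.5877 -0.1162  0.0766]
285 186 [0.6299 0.0988 0.0384] [0.6301 0.099  0.0361]
472 185 [ 0.638  -0.3403  0.0474] [ 0.6377 -0.3397  0.0494]
380 260 [ 0.4591 -0.1282  0.0259] [ 0.4591 -0.1283  0.0249]
350 258 [ 0.4622 -0.0582  0.0138] [ 0.4622 -0.0581  0.0148]
378 200 [ 0.5992 -0.1199  0.0487] [ 0.5971 -0.1166  0.0738]
386 229 [ 0.5316 -0.137   0.0605] [ 0.5318 -0.1382  0.0526]
```

View pics/sc3.png

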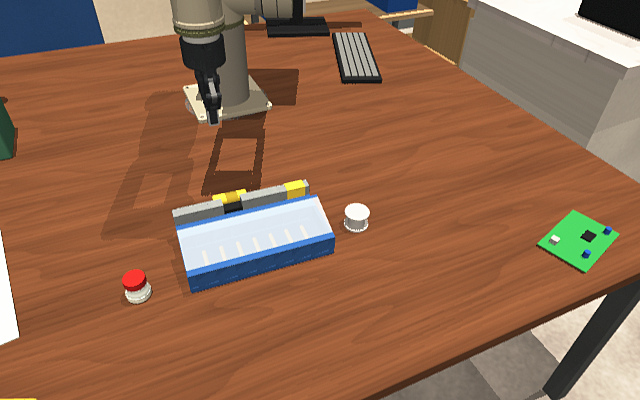

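The lid's raised front edge now covers the ledge (around 250,215). The spool (357,215), flux jar (137,287) and driver sit where they were.

```bash
python3 -c "
from cell import bot
print(bot.finish_job())"
```

```text
the job is handed in; nothing more can be done
None
```

The lid is popped up and the job is handed in at about 18 s on the robot's clock; no verdict was reported.

**What I did:**
- I touched the yellow mark with the shut fingertips at about 6 N.
- I slid along the rim at 4–6 N (upward force, read about once a second) until the force fell to zero at the notch (y ≈ −0.126).
- I centred on the notch and pressed the catch onto its stop. The height held at 16 mm below the rim top while the force rose to 11 N.
- I lifted straight up and backed off towards the robot.

**Last checks:**
- **Lid:** near its front edge it rose from 48 mm to about 77 mm, against 78 mm expected.
- **Catch:** its top reads about 53 mm above the bench, against 54 mm expected when fully down. That is within the noise of the depth camera.
- **Bystanders:** the spool, flux jar and driver read the same as at the start, within about 2 mm.
- **Robot:** it is touching nothing, with the force reading near zero.

No check failed. One small disagreement: the force dropped about 4 mm earlier than the camera position of the notch and the 22 mm pad width suggested. A close-up picture showed the tip centred before I pressed.

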